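Take the combination padlock off the reagent lockbox and present it open

ROBOT

A 6-joint arm with a two-finger parallel gripper is mounted at the origin on a cart in front of the work surface, level with it; the furniture and walls round the work are solid. World frame = base frame: x ahead of the robot, y to its left, z up, the work surface at z = 0. Lengths are in mm, angles in rad, forces in N, time in s.
With the tool pointing down it reaches from about 350 to 975 mm from the base axis. Payload 7.1 kg.
Tool frame: the origin (TCP) lies midway between the tips of the shut fingers; the grasp point (between the pads) lies 19 mm behind it (ctrl.grip_point_offset is the distance from the TCP to the grasp point, in mm); z points along the fingers, y is the line along which they close (so a half turn about z gives the same grasp; the last joint's range is limited). The gripper opens to 88 mm and grips with 3 to 60 N. Pads are 20 mm wide; open, the fingers measure 115 mm over their backs; the gripper's body (75 mm by 178 mm) begins 61 mm behind the grasp point.
Start: joints at [1.161, 0.423, 1.63, -0, 1.089, -0.019], TCP at [238.048, 577.874, 222.675] pointing down, gripper open.
Joint ranges: [-3, 3], [-0.9, 2.11], [0.09, 2.58], [-1.31, 4.45], [0.11, 2.69], [-2.54, 2.54]. Speed limits (rad/s): [2.39, 2.39, 3.01, 3.14, 3.14, 3.14].

INTERFACE

Orientations are given as a rotation vector (axis times angle).
In Python, from workcell import get_obs, optics, close_job, spotter, ctrl gives the robot as it stands. The module is installed in compiled form; this text tells all that it offers.
- The arm moves only by the tool move_arm, never from a script. Its argument "rows" is a list of rows, each a list of 5 numbers: the shift along the tool's x, y, z in cm, then the turn about the tool's z in degrees, then the opening in per cent of the stroke, from 0 (shut) to 100 (fully open). A call has 1 to 10 rows; each row shifts and turns the commanded pose from where the row before left it, along the tool's axes as they then stand; what a row does not reach is not made up. A row lasts 1/8 s, in which the tool goes at most 62.5 mm and 10.7 degrees, less where a joint would pass 70% of its speed; a pose out of reach is approached as far as the arm can. A call with a gripper value outside its range is refused whole. The fingers move at their own pace and stop on an object; the grip force is fixed at half the most. Time passes only in rows, so rows that do not move let the fingers close. It gives the time, the measured TCP pose, the force, the opening and the grip force at its end, in the units of the state.
- get_obs(): the state, without advancing time (a new reading comes with each control period).
- optics.get_image(name): name is "side" or "top"; returns the picture (384x512x3 uint8, blue, green, red); there is no depth.
- optics.calibration(name): a dict with "camera_matrix" (3x3 intrinsics, pixels), "distortion" ([k1, k2, p1, p2, k3] as OpenCV has them; the pictures are not rectified), "xyz" and "orientation" of the camera in the world. Camera axes: x right, y down, z forward; pixel columns grow to the right and rows downward; lengths in mm; the calibration is good to about 2 mm. A picture is of the moment at which its call begins. calibration takes no time and is no camera call.
- close_job(): hands the job in; it is judged then, once.
Trained networks look in the newest picture that a camera, given by its name, has taken for a name from the list of things; names that differ only in an ending like _2 or _b are one class to them, and where a whole thing is asked for, a point or a joint stands for the part that bears it (a point fixed in the world has none). Each returns a list of dicts, best first, with "conf" (0 to 1); they miss things now and then, are a little off and sometimes report something else, mostly with a low value. They report only what shows in the picture. A call takes as long as a camera call. They do not tell look-alikes from the thing itself.
- spotter.find_in(camera, label): "point" ([column, row] in pixels, amid what is visible of it).
- spotter.regions_of(camera, label): "region" (384x512 bool, what is visible of it) and "point" ([column, row] in pixels, amid what is visible of it).
The state is a dict: "t": time; "qpos": joint angles; "qvel": joint speeds; "joint_torque": joint torques, N m; "ee_pos": TCP position; "orientation": TCP orientation; "ft_force": force on the tool from outside, world axes, zero at the start; "moment": the same for the moment, N m; "width": finger opening in mm; "grasp_force": force on a finger pad.
Only numpy, scipy, OpenCV 4.12 (cv2) and the standard library are available. Lean on these libraries where they do the work, as an engineer would, in place of code of your own. Each camera call takes 0.05 s, during which the arm holds its last target. There are 200 camera calls.

TASK

Open the combination padlock on the steel lockbox: turn its dial click by click, either way round, until the long white line clicks in at the white index mark on the shackle side, then pull the shackle straight out until its short leg is clear of the lock and of both eyes of the hasp. Lift the open lock off the box and finish holding it still, at least 10 cm above the lid, with the shackle still fully out. Leave the lid shut, do not drop the lock off the box, and leave the other things where they are.

Things in the scene. Friction and masses are not known exactly. Their poses are not given: they have to be found in the camera images.
- lockbox: Grey steel box, 230 (x) x 220 (y) x 80 mm high, fixed to the bench. Origin: centre of its underside; x points from its front to its rear, away from the robot. Its top is flat at 80 mm: a fixed deck over the front 81 mm, then the lid. On the deck two guard cheeks, 16 mm high, stand 2 mm clear of the padlock's left and right sides.
- eyes (a point): centre of the hole in the hasp's two eyes: steel plates back to back on the seam of deck and lid (one on each), 22 mm wide, 25 mm high, 6.5 mm thick together, with a 13 mm hole 14 mm above the top. They stand 1 mm off the lock case's +x face and hold the case back when the shackle is pulled.
- lid (a joint): hinge of the box's lid in rad, 0 shut, grows as it opens; held shut by the padlock's toe through its eye, afterwards by its weight.
- lock: Padlock lying loose on the deck, dial upward: case 62 x 62 x 28 mm, 0.2 to 0.3 kg in all. Origin: centre of the case's underside; x points to the shackle (over the lid, along the box's x axis at the start), z out of the dial. The white index mark is on its top face, at the +x side of the dial.
- dial_grip (a point): point on the dial's axis at gripping height, 40 mm above the lock's underside. The dial's knob is a knurled black round of 31 mm diameter, from 31 to 48 mm above the underside; below it is a thin 46 mm flange with ticks, so fingertips must stay 32 mm or more above the underside.
- dial (a joint): angle of the dial's long white line from the index mark, rad, counter-clockwise from above positive. Turns endlessly, with a notch it settles in by itself every 0.524 rad (30 degrees; a click takes 0.06 N m). 0 or 6.283 is the opening place: within 0.15 rad of it the shackle is free, elsewhere it stops after 2 mm. Starts anywhere from 1.0 to 5.28.
- crown (a point): middle of the shackle's crown bar, 14 mm above the lid. The shackle is a level U of 9 mm round bar: legs at the lock's y = +22 mm (heel, stays in the case) and -22 mm (toe, through the eyes), 35 mm clear between them; crown bar along the lock's y, 90 mm from the lock's centre while shut, with 46 mm free between it and the eyes for a finger.
- shackle (a joint): how far the shackle is drawn out along the lock's +x, in m: 0 shut, 0.030 fully out (stop). With the dial at the opening place it slides with 1 to 2 N and stays where it is left. The toe leaves the case at 0.012 and the last eye at 0.0195. Pulled hard on the stop, the case presses on the eyes: ease back 2 mm before lifting, and grip the round bar firmly (about 100 N).
- cover_glass: small flat carton, 50 x 66 x 16 mm, lying on the rear left part of the lid (origin centre of underside).
- jar_flat: low specimen jar, 63 mm across, 39 mm high, standing left of the box.
- tape: roll of tape lying flat, 66 mm across, 18 mm high, right of the box.
- swabs: white plastic pack, 76 x 105 x 42 mm, right of the box.
- slides: slide box, 125 x 84 x 39 mm, farther to the right.
- rack: black tube rack, 112 x 210 x 47 mm, to the left.
Things that resemble listed ones, but are neither listed nor needed, are in the scene too. Leave any brown or red look-alike of the lock alone.

How it is judged:
By the outcome, as a careful person would: the job done as asked, in the order asked, and still so for the second after the job is handed in, while the arm keeps its last pose, push and grip.
It also fails if it takes over 64 s, if anything falls off the work surface, if the arm or the gripper's body presses on something with over 40 N, if the wrist force passes 120 N, or if a joint passes its speed limit or range.

## Working session

There is one attempt and no reset: what is moved stays moved. The work goes in short steps, Python scripts to look and compute and a tool call to move; the robot and the scene stay as the last step left them, time stands still between calls to the robot, and variables do not carry over. Pictures are saved under pics/ and viewed, at most 10 in all, crops included, and the job is handed in when it is done.

Besides the shell and the picture viewer there is one more tool, called after "Call:" by a JSON object that holds its "op" and its "data". move_arm: Moves the arm, as the interface text tells. Its arguments: {"type":"object","properties":{"rows":{"type":"array","items":{"type":"array","items":{"type":"number"}}}},"required":["rows"]}

```bash
mkdir -p pics
cat > h.py <<'E'
import numpy as np, cv2
from scipy.spatial.transform import Rotation as R
from workcell import get_obs, optics, close_job, spotter, ctrl
def cam(n):
    c=optics.calibration(n); K=np.array(c["camera_matrix"],float); D=np.array(c["distortion"],float)
    o=np.array(c["orientation"],float); Rm=o if o.shape==(3,3) else R.from_rotvec(o).as_matrix()
    return K,D,np.array(c["xyz"],float),Rm
def ray(n,p):
    K,D,t,Rm=cam(n); u=cv2.undistortPoints(np.array([[p]],float),K,D)[0,0]
    d=Rm@np.array([u[0],u[1],1]); return t,d/np.linalg.norm(d)
def onz(n,p,z):
    t,d=ray(n,p); return t+d*(z-t[2])/d[2]
def tri(a,p,b,q):
    t1,d1=ray(a,p);t2,d2=ray(b,q)
    s=np.linalg.lstsq(np.c_[d1,-d2],t2-t1,rcond=None)[0]
    A=t1+d1*s[0];B=t2+d2*s[1]; return (A+B)/2,np.linalg.norm(A-B)
def proj(n,P):
    K,D,t,Rm=cam(n); return cv2.projectPoints(np.array(P,float).reshape(-1,3),cv2.Rodrigues(Rm.T)[0],-Rm.T@t,K,D)[0][:,0]
E
python3 - <<'E'
from h import *
np.set_printoptions(precision=1,suppress=True)
for n in("top","side"):
    print(n,cam(n)[2],cam(n)[3][:,2],cam(n)[0][0,0]); im=optics.get_image(n); cv2.imwrite(f"pics/{n}0.png",im)
    for l in("lock","dial","shackle","lockbox","cover_glass"):
        print(l,[(np.round(r["point"],1).tolist(),round(r["conf"],2)) for r in spotter.find_in(n,l)[:3]])
print(get_obs()["orientation"],ctrl.grip_point_offset)
E
```

```text
top [ 344.7   -2.7 1438. ] [ 0.1 -0.  -1. ] 396.6778634742933
lock [([237.2, 196.4], 0.9), ([198.4, 251.3], 0.74), ([312.7, 246.9], 0.63)]
dial [([196.6, 254.3], 0.5), ([309.1, 253.1], 0.48), ([236.0, 191.8], 0.44)]
shackle [([229.2, 172.2], 0.52), ([322.5, 234.8], 0.49)]
lockbox [([239.5, 177.9], 0.82), ([236.7, 192.7], 0.29)]
cover_glass [([220.1, 155.1], 0.74)]
side [   26.7 -1239.7   679.4] [ 0.3  0.9 -0.4] 416.84946523724716
lock [([252.9, 187.2], 0.82), ([192.2, 205.9], 0.79), ([222.1, 221.0], 0.6)]
dial [([222.4, 215.6], 0.68), ([253.7, 183.8], 0.65), ([229.6, 251.4], 0.44)]
shackle [([211.5, 207.4], 0.64), ([205.2, 224.6], 0.62), ([273.9, 185.4], 0.58)]
lockbox [([270.5, 202.6], 0.64), ([273.0, 182.2], 0.34)]
cover_glass [([270.2, 201.2], 0.67), ([282.3, 178.9], 0.63)]
[0.6 3.1 0. ] 18.700000000000003
```

View pics/top0.png

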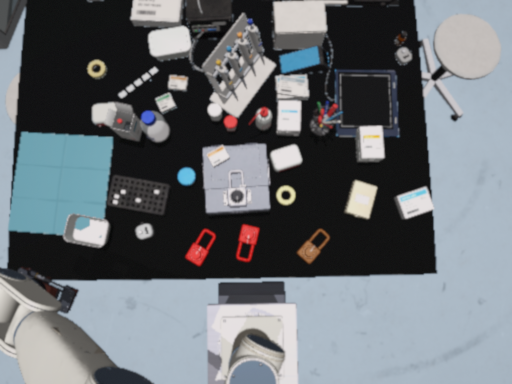

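View pics/side0.png

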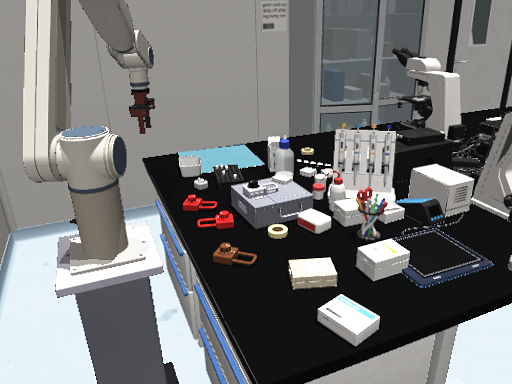

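The top view shows the silver lock at about (237,196) on the grey box, with the shackle up to row 172. The red and brown look-alikes are lower, at about (200,247), (247,243) and (313,247). The side view shows the lock at about (253,187).

Run:
```python
from h import *
np.set_printoptions(precision=1,suppress=True)
acc={}
for n in("top","side"):
    ims=[optics.get_image(n).astype(float) for _ in range(6)]
    im=np.mean(ims,0); np.save(f"{n}_avg.npy",im); print(np.std(ims,0).mean())
    for l in("lock","dial","shackle","lockbox"):
        for r in spotter.regions_of(n,l)[:3]:
            m=r["region"]; ys,xs=np.nonzero(m); print(n,l,round(r["conf"],2),np.round(r["point"],1),[xs.min(),xs.max(),ys.min(),ys.max()],m.sum())
a=np.load("top_avg.npy")[138:218,197:277]; b=np.load("side_avg.npy")[160:230,225:315]
A=cv2.resize(a,(600,600),interpolation=cv2.INTER_CUBIC)
cv2.imwrite("pics/ctop.png",np.clip(A,0,255)); 
B=cv2.resize(b[5:45,10:70],(780,520),interpolation=cv2.INTER_CUBIC); cv2.imwrite("pics/cside.png",np.clip(B,0,255))
print(tri("top",(237.2,196.4),"side",(252.9,187.2)))
```

```text
0.44632884141116214
top lock 0.96 [236.4 193.2] [np.int64(228), np.int64(245), np.int64(170), np.int64(205)] 347
top lock 0.94 [310.2 248.4] [np.int64(297), np.int64(329), np.int64(229), np.int64(263)] 429
top lock 0.86 [248.  235.1] [np.int64(237), np.int64(258), np.int64(225), np.int64(259)] 357
top dial 0.67 [237.2 196.5] [np.int64(230), np.int64(243), np.int64(189), np.int64(202)] 143
top dial 0.67 [194.7 251.1] [np.int64(191), np.int64(202), np.int64(248), np.int64(259)] 120
top dial 0.63 [247.3 235. ] [np.int64(243), np.int64(254), np.int64(228), np.int64(240)] 127
top shackle 0.6 [207.4 229.2] [np.int64(196), np.int64(214), np.int64(229), np.int64(248)] 98
top shackle 0.55 [238.5 252.4] [np.int64(236), np.int64(252), np.int64(243), np.int64(260)] 139
top shackle 0.4 [321.6 236.7] [np.int64(310), np.int64(329), np.int64(229), np.int64(248)] 104
top lockbox 0.84 [239.5 180. ] [np.int64(202), np.int64(270), np.int64(143), np.int64(213)] 3726
0.7716811066408944
side lock 0.87 [195.3 204.6] [np.int64(183), np.int64(216), np.int64(195), np.int64(210)] 306
side lock 0.71 [219.1 220.2
[... 308 characters left out ...]
(229), np.int64(211), np.int64(219)] 77
side dial 0.15 [275.7 232.7] [np.int64(268), np.int64(286), np.int64(225), np.int64(238)] 219
side shackle 0.66 [237.9 261.2] [np.int64(235), np.int64(254), np.int64(257), np.int64(262)] 8
side shackle 0.61 [203.6 225.3] [np.int64(198), np.int64(209), np.int64(219), np.int64(227)] 49
side shackle 0.39 [208.1 207.8] [np.int64(199), np.int64(217), np.int64(201), np.int64(209)] 111
side lockbox 0.84 [271.7 203.6] [np.int64(231), np.int64(313), np.int64(178), np.int64(228)] 2519
(array([523.3,  39.3, 103.5]), np.float64(0.6269902443066762))[ WARN:0@8.337] global loadsave.cpp:1063 imwrite_ Unsupported depth image for selected encoder is fallbacked to CV_8U.
```

View pics/ctop.png

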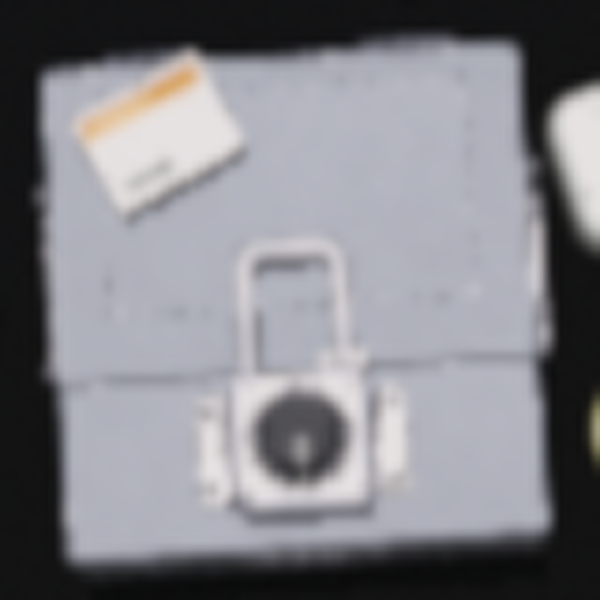

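View pics/cside.png

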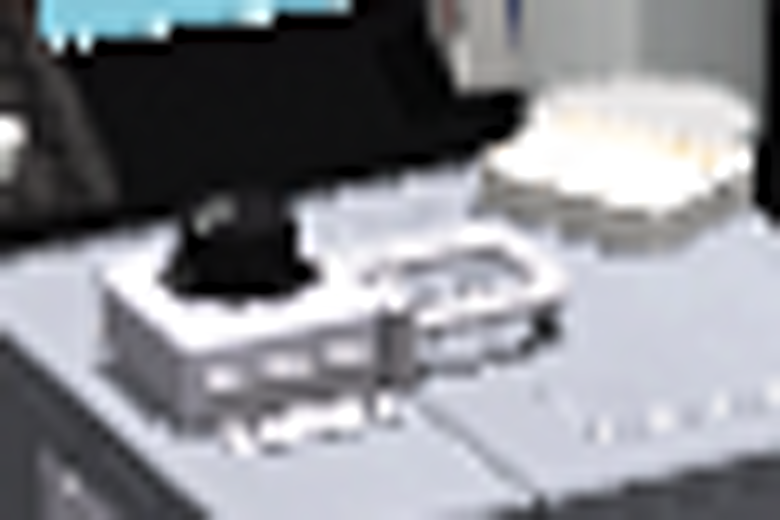

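The top crop shows the case spanning about (233–370, 375–510) and the dial at about (301,437). The white line runs from the dial centre down towards (302,480), so the dial is near 180°. In the side crop the white line on the knob at (215,215) points to the -x side, which agrees. I'll fit the pose from both views next.

Run:
```python
from h import *
from scipy.optimize import least_squares
np.set_printoptions(precision=1,suppress=True)
T=lambda x,y:((x+.5)/7.5-.5+197,(y+.5)/7.5-.5+138); S=lambda x,y:((x+.5)/13-.5+235,(y+.5)/13-.5+165)
M=[("top",(31,31,28),T(233,376)),("top",(31,-31,28),T(368,372)),("top",(-31,-31,28),T(372,507)),("top",(-31,31,28),T(238,511)),
("top",(0,0,33),T(300,438)),("top",(94.5,0,14),T(292,240)),
("side",(-31,31,28),S(105,270)),("side",(-31,-31,28),S(185,350)),("side",(31,-31,28),S(400,312)),("side",(0,0,31),S(240,272)),("side",(94.5,-15,14),S(566,270))]
def f(p):
    r=R.from_euler("z",p[3]).as_matrix()
    return np.concatenate([proj(n,r@np.array(l)+p[:3])[0]-q for n,l,q in M])
s=least_squares(f,[520,40,80,0.05],loss="soft_l1",x_scale=[10,10,10,.05]); print(s.x, "yaw",np.degrees(s.x[3])); print(f(s.x).reshape(-1,2))
# dial line angle: unwrap ring in lock frame on knob top
p=s.x; img=np.load("top_avg.npy").mean(2).astype(np.float32)
th=np.radians(np.arange(0,360,15))
for rad,z in((6,48),(10,48),(13,48),(20,31)):
    P=np.c_[p[0]+rad*np.cos(th+p[3]),p[1]+rad*np.sin(th+p[3]),np.full(len(th),p[2]+z)]; q=proj("top",P).astype(np.float32)
    print(rad,cv2.remap(img,q[:,0],q[:,1],cv2.INTER_CUBIC)[:,0].astype(int))
# box corners from top
for c in((520,42),(550,530),(68,562),(42,72)): print("boxc",onz("top",T(*c),80))
o=get_obs(); print(R.from_rotvec(o["orientation"]).as_matrix(), o["ee_pos"],o["qpos"],o["t"])
```

```text
[524.   40.2  77.5   0. ] yaw 2.408972884792239
[[-0.3 -0.2]
 [-0.1 -0.7]
 [ 0.4 -0.6]
 [-0.  -0.1]
 [ 0.3 -0.1]
 [ 0.1 -0.1]
 [-1.1 -0.1]
 [-0.3 -0.2]
 [-0.8 -0.6]
 [-0.1  0.3]
 [ 0.3  1.4]]
6 [ 80  80  81  82  82  83  86  92 101 113 127 140 143 133 117 101  90  85
  83  82  81  81  81  80]
10 [ 82  82  81  81  81  80  80  81  85  91 108 127 136 117  93  80  75  75
  75  78  80  83  82  82]
13 [ 87  85  82  82  79  77  75  78  77  79  82  99 112  89  70  66  68  65
  67  71  78  81  88  87]
20 [131 119 123 112 103  99 112 106 115 107 116 109 129 123 138 133 146 141
 135 128 134 134 136 136]
boxc [713.4 -63.   80. ]
boxc [483.2 -71.9  80. ]
boxc [472.1 149.4  80. ]
boxc [702.7 161.1  80. ]
[[-0.9  0.4  0. ]
 [ 0.4  0.9 -0. ]
 [-0.  -0.  -1. ]] [238.  577.9 222.7] [ 1.2  0.4  1.6 -0.   1.1 -0. ] 1.6
```

```bash
cat >> h.py <<'E'
def plan(target,ydeg=None):
    o=get_obs(); M=R.from_rotvec(o["orientation"]).as_matrix(); a=np.degrees(np.arctan2(M[1,1],M[0,1]))
    d=M.T@(np.array(target,float)-o["ee_pos"])/10
    print("t",round(o["t"],2),"pos",np.round(o["ee_pos"],1),"tilt",np.round(M[:2,2],4),"yang",round(a,2),"q6",np.round(o["qpos"][5],2),"F",np.round(o["ft_force"],1),"w",round(o["width"],1),"shift cm",np.round(d,2),"turn",None if ydeg is None else round(a-ydeg,2))
E
python3 -c "
from h import *
plan((524,40.2,200),92.5)"
```

```text
t 1.6 pos [238.  577.9 222.7] tilt [ 0. -0.] yang 67.61 q6 -0.02 F [-0.1  0.7 -0.1] w 87.4 shift cm [-46.92 -38.82   2.27] turn -24.89
```

Call:
{"op": "move_arm", "data": {"rows": [[-4.6,-3.8,0,0,100],[-4.6,-3.8,0,0,100],[-4.6,-3.8,0,0,100],[-4.6,-3.8,0,0,100],[-4.6,-3.8,0,0,100],[-4.6,-3.8,0,0,100],[-4.6,-3.8,0,0,100],[-4.6,-3.8,0,0,100],[-4.6,-3.8,0,0,100],[0,0,0,0,100]]}}

```text
t: 2.85
ee_pos: [492.3, 100.8, 222.9]
orientation: [0.618, 3.079, 0.0]
ft_force: [-0.9, 0.7, -1.6]
width: 88.2
grasp_force: 0.0
```

```bash
python3 -c "
from h import *
plan((524,40.2,150),92.5)"
```

```text
t 2.85 pos [492.3 100.8 222.9] tilt [ 0.0012 -0.0002] yang 67.3 q6 -1.0 F [-0.9  0.7 -1.6] w 88.2 shift cm [-5.26 -4.37  7.3 ] turn -25.2
```

Call:
{"op": "move_arm", "data": {"rows": [[-2.6,-2.2,0,0,100],[-2.6,-2.2,0,0,100],[0,0,2.5,-8.4,100],[0,0,2.5,-8.4,100],[0,0,2.3,-8.4,100],[0,0,0,0,100]]}}

```text
t: 3.6
ee_pos: [520.3, 44.4, 148.3]
orientation: [0.076, -3.137, -0.0]
ft_force: [0.3, 0.4, 0.7]
width: 87.9
grasp_force: 0.0
```

Run:
```python
from h import *
plan((524,40.2,114),92.5)
o=get_obs()
a=optics.get_image("top");b=optics.get_image("side")
A=cv2.resize(a[165:215,205:270],(520,400),interpolation=cv2.INTER_CUBIC);B=cv2.resize(b[145:205,225:305],(800,600),interpolation=cv2.INTER_CUBIC)
cv2.imwrite("pics/n_side.png",B)
```

```text
t 3.6 pos [520.3  44.4 148.3] tilt [-0.0038 -0.    ] yang 92.79 q6 -1.56 F [0.3 0.4 0.7] w 87.9 shift cm [-0.37 -0.44  3.43] turn 0.29
```

View pics/n_side.png

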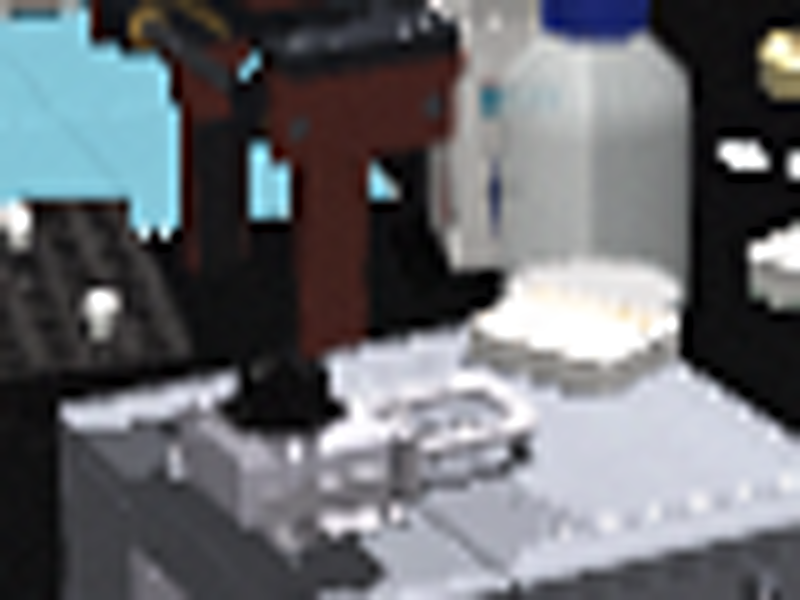

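The side crop shows the near fingertip at about (335,355), above and in front of the knob at (285,395), with the shackle to its right. Descending to the knob.

Call:
{"op": "move_arm", "data": {"rows": [[-0.4,-0.4,1.3,0,100],[0,0,2.0,0,100],[0,0,0,0,60],[0,0,0,0,40],[0,0,0,0,20],[0,0,0,0,20],[0,0,0,0,20],[0,0,0,0,20]]}}

```text
t: 4.7
ee_pos: [526.3, 40.1, 116.9]
orientation: [-0.076, 3.14, 0.001]
ft_force: [0.5, 12.2, 6.7]
width: 31.5
grasp_force: 6.1
```

Run:
```python
from h import *
plan((524,40.2,115),92.5); o=get_obs(); print(o["moment"],o["grasp_force"])
```

```text
t 4.7 pos [526.3  40.1 116.9] tilt [0.0006 0.0009] yang 92.77 q6 -1.57 F [ 0.5 12.2  6.7] w 31.5 shift cm [0.23 0.02 0.19] turn 0.27
[ 2.32045733 -0.28098619 -0.06092938] 6.065674871206284
```

Call:
{"op": "move_arm", "data": {"rows": [[0,0.1,0,0,0],[0.1,0.1,0,0,0],[0.1,0,0,0,0],[0,0,0,0,0]]}}

```text
t: 5.2
ee_pos: [524.7, 41.5, 117.0]
orientation: [-0.077, 3.139, -0.0]
ft_force: [3.7, 0.4, 3.3]
width: 29.7
grasp_force: 30.0
```

Run:
```python
from h import *
plan((524,40.2,115),92.5); o=get_obs(); print(o["moment"],o["grasp_force"])
```

```text
t 5.2 pos [524.7  41.5 117. ] tilt [0.0015 0.    ] yang 92.81 q6 -1.56 F [3.7 0.4 3.3] w 29.7 shift cm [ 0.07 -0.13  0.2 ] turn 0.31
[-0.16344676 -0.55419175  0.09440855] 29.995013773441315
```

Call:
{"op": "move_arm", "data": {"rows": [[0,0,0,10,0],[0,0,0,10,0],[0,0,0,10,0],[0,0,0,10,0],[0,0,0,10,0],[0,0,0,10,0],[0,0,0,10,0],[0,0,0,10,0],[0,0,0,10,0],[0,0,0,0,0]]}}

```text
t: 6.45
ee_pos: [523.1, 41.4, 116.3]
orientation: [-2.164, -2.276, 0.002]
ft_force: [0.1, -2.0, 0.4]
width: 30.4
grasp_force: 30.0
```

Run:
```python
from h import *
plan((524,40.2,115),-87.5); o=get_obs(); print(o["moment"],o["grasp_force"])
```

```text
t 6.45 pos [523.1  41.4 116.3] tilt [-0.0018 -0.0003] yang 2.89 q6 0.01 F [ 0.1 -2.   0.4] w 30.4 shift cm [-0.12  0.08  0.13] turn 90.39
[-0.31484018  0.15037542 -0.01921804] 29.996821582317352
```

Low forces throughout, so I'll continue the remaining 90° plus a little for the case's play.

Call:
{"op": "move_arm", "data": {"rows": [[0,0,0,10,0],[0,0,0,10,0],[0,0,0,10,0],[0,0,0,10,0],[0,0,0,10,0],[0,0,0,10,0],[0,0,0,10,0],[0,0,0,10,0],[0,0,0,10,0],[0,0,0,3,0]]}}

```text
t: 7.7
ee_pos: [520.7, 42.6, 116.2]
orientation: [-3.14, 0.003, 0.011]
ft_force: [-10.3, 7.5, 12.6]
width: 30.1
grasp_force: 30.0
```

Call:
{"op": "move_arm", "data": {"rows": [[0,0,0,0,0],[0,0,0,0,60],[0,0,0,0,100],[0,0,0,0,100],[0,0,0,0,100],[0,0,-4,0,100],[0,0,-4,-10,100],[0,0,-4,-10,100],[0,0,0,-10,100]]}}

```text
t: 8.82
ee_pos: [526.1, 41.6, 240.1]
orientation: [3.032, 0.817, 0.01]
ft_force: [-0.4, -0.6, -0.0]
width: 87.8
grasp_force: 0.0
```

Run:
```python
from h import *
plan((524,40.2,115),2.5)
```

```text
t 8.82 pos [526.1  41.6 240.1] tilt [0.0066 0.0004] yang -59.85 q6 1.1 F [-0.4 -0.6 -0. ] w 87.8 shift cm [-0.32 -0.02 12.51] turn -62.35
```

Call:
{"op": "move_arm", "data": {"rows": [[2.5,-4.3,0,0,100],[2.5,-4.3,0,0,100],[2.5,-4.3,0,0,100],[0,0,0,-10,100],[0,0,0,-10,100],[0,0,0,-10,100],[0,0,0,-10,100],[0,0,0,-10,100],[0,0,0,-10,100],[0,0,0,-2.3,100]]}}

```text
t: 10.07
ee_pos: [524.9, 190.7, 236.6]
orientation: [-2.177, -2.265, 0.0]
ft_force: [0.4, -0.2, -0.7]
width: 87.8
grasp_force: 0.0
```

Run:
```python
from h import *
plan((620,40.2,150),2.5)
im=np.mean([optics.get_image("top").astype(float) for _ in range(4)],0)
cv2.imwrite("pics/t2.png",np.clip(cv2.resize(im[150:220,200:280],(800,700),interpolation=cv2.INTER_CUBIC)[:600],0,255).astype(np.uint8))
img=im.mean(2).astype(np.float32); th=np.radians(np.arange(0,360,15)); p=[524,40.2,79,.042]
for rad,z in((6,48),(10,48),(13,48)):
    P=np.c_[p[0]+rad*np.cos(th+p[3]),p[1]+rad*np.sin(th+p[3]),np.full(len(th),p[2]+z)]; q=proj("top",P).astype(np.float32)
    print(rad,cv2.remap(img,q[:,0],q[:,1],cv2.INTER_CUBIC)[:,0].astype(int))
```

```text
t 10.07 pos [524.9 190.7 236.6] tilt [-0.0002 -0.0001] yang 2.29 q6 0.29 F [ 0.4 -0.2 -0.7] w 87.8 shift cm [-15.42   8.91   8.66] turn -0.21
6 [ 82  88  99 114 125 128 120 107  94  86  82  80  80  80  80  79  79  80
  79  79  79  79  79  79]
10 [ 79  81  87 108 130 139 124  99  85  78  79  74  73  77  76  72  72  74
  74  75  76  77  78  78]
13 [ 75  76  81  90 115 131 115  85  67  68  65  58  56  59  58  57  61  60
  62  67  72  74  78  76]
```

View pics/t2.png

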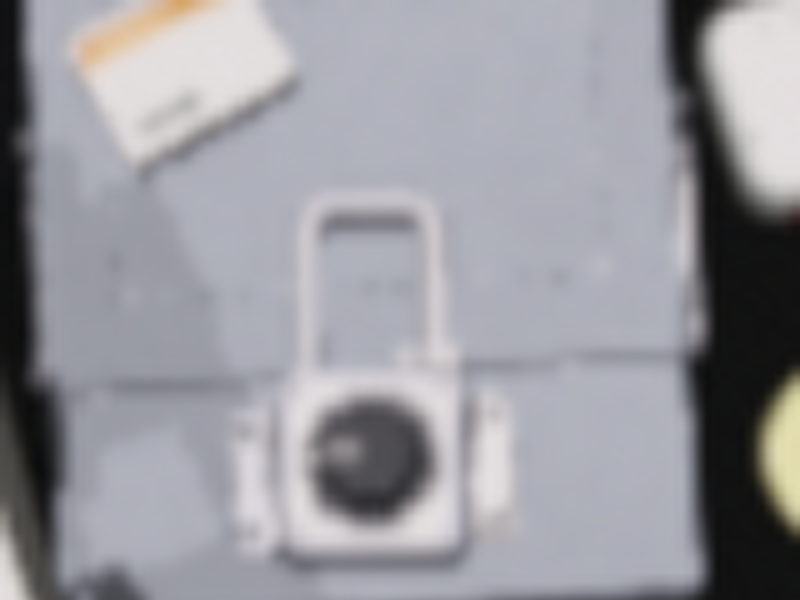

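The top crop now shows the white line pointing left, from the centre at about (371,458) to (320,450), which is roughly +75…90°. So the dial turned only part way and the grip slipped. The shackle is unchanged. I'll measure the angle against the dial disc's own centre.

```bash
cat >> h.py <<'E'
def dial_angle(im,yaw=0.042):
    g=im.mean(2).astype(np.float32); x0,y0=228,187; s=10
    c=cv2.resize(g[y0:y0+20,x0:x0+20],None,fx=s,fy=s,interpolation=cv2.INTER_CUBIC)
    m=(c<150).astype(np.uint8); k,lab,st,ce=cv2.connectedComponentsWithStats(m)
    i=lab[90,90] or 1+np.argmax(st[1:,4]); cn=max(cv2.findContours((lab==i).astype(np.uint8),cv2.RETR_EXTERNAL,cv2.CHAIN_APPROX_NONE)[0],key=len)
    h=cv2.convexHull(cn); (cx,cy),(w,hh),_=cv2.fitEllipse(h)
    u=((cx+.5)/s-.5+x0,(cy+.5)/s-.5+y0); C=onz("top",u,80+33)
    th=np.radians(np.arange(0,360,3)); acc=0
    for r in(5,7,9,11,13):
        P=np.c_[C[0]+r*np.cos(th+yaw),C[1]+r*np.sin(th+yaw),np.full(len(th),128.)]; q=proj("top",P).astype(np.float32)
        acc=acc+cv2.remap(g,q[:,0],q[:,1],cv2.INTER_CUBIC)[:,0]
    w_=np.clip(acc-np.percentile(acc,60),0,None)**2; a=np.angle((w_*np.exp(1j*th)).sum())
    return np.round(C,1),np.round((w/s,hh/s),1),round(np.degrees(a),1)
E
python3 - <<'E'
from h import *
print(dial_angle(np.load("top_avg.npy")))
im=np.mean([optics.get_image("top").astype(float) for _ in range(4)],0); print(dial_angle(im))
# case centre by bright mask
for a in (np.load("top_avg.npy"),im):
    g=a.mean(2); print(np.round(g[196,224:252]).astype(int)); print(np.round(g[183:210,232]).astype(int))
E
```

```text
(array([523.2,  41. , 113. ]), array([12.6, 12.8]), np.float64(-177.5))
(array([524.4,  40.9, 113. ]), array([12.6, 13.1]), np.float64(74.8))
[219 221 200 175 195 198 164 112  74  78  83  93 118 127 100  81  73  66
  95 150 201 198 164 194 222 226 219 193]
[169 170 171 166 164 203 221 214 182 136  99  78  73  74  77  84 106 141
 181 211 223 217 182 131 126 162 174]
[212 214 193 169 193 208 180 139  99  99 105 101  86  81  80  78  69  59
  84 143 196 195 161 192 219 224 216 190]
[171 165 165 177 203 219 218 193 151 120 103 112 119  99  77  81  97 131
 177 210 218 197 151 126 156 171 165]
```

Run:
```python
from h import *
im=np.mean([optics.get_image("top").astype(float) for _ in range(4)],0); np.save("t2.npy",im)
print(im.mean(2)[188:204,229:246].astype(int)); print(proj("top",[[524.4,40.9,111],[524.4,40.9,128]]))
a=np.radians([60+2.5,90+2.5]); print(proj("top",[[524.4+r*np.cos(t),40.9+r*np.sin(t),128] for t in a for r in(0,7,15)]))
s=np.mean([optics.get_image("side").astype(float) for _ in range(4)],0); print(s.mean(2)[176:186,244:262].astype(int))
s0=np.load("side_avg.npy");print(s0.mean(2)[176:186,244:262].astype(int)); print(proj("side",[[524.4+15*np.cos(t),40.9+15*np.sin(t),128] for t in np.radians([2.5,32.5,62.5,92.5,182.5,272.5])]))
```

```text
[[199 214 219 218 217 211 203 204 201 204 204 211 216 216 210 207 198]
 [206 218 222 217 210 191 172 168 164 169 174 191 207 217 218 216 203]
 [215 221 213 192 173 150 120 109 108 112 127 152 180 204 217 219 202]
 [218 217 193 151 119 105  86  79  80  81  91 108 137 174 206 217 200]
 [218 210 171 119  89  84  80  78  78  78  77  79  96 142 193 214 198]
 [213 194 143 102  99 101  96  85  80  79  76  72  76 121 180 210 197]
 [208 178 131 111 129 134 125  96  81  79  78  72  66 102 162 203 195]
 [208 183 151 118 126 132 124  95  80  79  78  71  61  87 147 198 194]
 [207 179 138  98  98 105 100  86  80  79  77  69  59  83 143 196 194]
 [208 178 121  77  72  80  83  81  80  79  73  61  65  96 149 196 195]
 [213 197 138  81  63  68  75  76  76  76  63  57  84 127 175 206 199]
 [216 208 156  96  73  61  59  57  56  56  54  72 107 159 198 215 202]
 [217 214 179 130 102  77  58  52  53  52  75 118 157 197 216 219 202]
 [214 218 204 176 156 129  99  87  89  89 117 163 199 218 222 220 202]
 [208 217 217 209 201 185 159 146 145 150 171 196 216 223 222 216 199]
 [198 210 216 217 215 208 198 194 1
[... 1247 characters left out ...]
 [ 17  15  16  16  16  15  19  17  21  22  23  22  15  17  30  59  60 134]
 [ 19  15  15  13  13  21  31  76  78  34  35  35  27  80 145 160 157 220]
 [ 10   9   8   8  31  30  99 109 103  36  38  39  37 105 224 213 210 208]
 [ 58  58  96 137 109  19 127  49  30  32  33  31  24  25 223 210 207 220]
 [159 158 188 225 150   3   9  15  17  19  17  13  14  28 238 221 207 225]
 [224 236 245 226  85   5  11  12  12  13  14  15  12  26 211 222 238 228]
 [249 255 255 189  37  25  11  13  14  13  17  15  13   7  28 149 255 248]]
[[256.55113142 179.88622133]
 [255.15920387 179.30205248]
 [253.12747282 179.07622192]
 [250.98960635 179.26607613]
 [248.86131546 181.39949524]
 [254.48208933 182.03733393]]
```

The ridge of the white line is level in the image (rows about 194.5 over columns 233–236), so the dial is at 90° and three clicks remain. I'll regrip along x, centre on the knob, and turn slower.

Call:
{"op": "move_arm", "data": {"rows": [[-5,0,0,0,100],[-5,0,0,0,100],[-5,0,3,0,100],[0,0,4,0,100],[0,0,0,0,100]]}}

```text
t: 11.5
ee_pos: [528.4, 40.2, 164.5]
orientation: [-2.179, -2.258, 0.006]
ft_force: [-1.4, 0.2, 0.1]
width: 88.3
grasp_force: 0.0
```

```bash
python3 -c "
from h import *
plan((525.5,41,115),2.5)"
```

```text
t 11.5 pos [528.4  40.2 164.5] tilt [-0.0056 -0.0002] yang 2.04 q6 0.02 F [-1.4  0.2  0.1] w 88.3 shift cm [ 0.09 -0.26  4.95] turn -0.46
```

Call:
{"op": "move_arm", "data": {"rows": [[0.1,-0.2,2.5,0,100],[0,0,2.4,0,100],[0,0,0,0,100],[0,0,0,0,60],[0,0,0,0,45],[0,0,0,0,40]]}}

```text
t: 12.25
ee_pos: [528.9, 41.9, 118.6]
orientation: [2.179, 2.261, 0.002]
ft_force: [-0.3, -0.6, 0.1]
width: 61.3
grasp_force: 0.0
```

```bash
python3 -c "
from h import *
plan((525.5,41,115),2.5)"
```

```text
t 12.25 pos [528.9  41.9 118.6] tilt [0.0015 0.0001] yang 2.11 q6 0.02 F [-0.3 -0.6  0.1] w 61.3 shift cm [-0.08 -0.35  0.36] turn -0.39
```

Call:
{"op": "move_arm", "data": {"rows": [[-0.1,-0.3,0.3,0,40],[0,0,0,0,40],[0,0,0,0,40]]}}

```text
t: 12.62
ee_pos: [525.3, 40.6, 114.6]
orientation: [-2.18, -2.262, 0.0]
ft_force: [0.0, -0.4, 0.0]
width: 35.5
grasp_force: 0.0
```

```bash
python3 -c "
from h import *
plan((525.5,41,115),2.5)"
```

```text
t 12.62 pos [525.3  40.6 114.6] tilt [-0.0002 -0.    ] yang 2.1 q6 0.02 F [ 0.  -0.4  0. ] w 35.5 shift cm [ 0.04  0.02 -0.04] turn -0.4
```

Call:
{"op": "move_arm", "data": {"rows": [[0,0,0,0,0],[0,0,0,0,0],[0,0,0,0,0]]}}

```text
t: 13.0
ee_pos: [525.3, 40.7, 114.7]
orientation: [-2.18, -2.262, 0.0]
ft_force: [-0.4, -0.8, 1.5]
width: 30.5
grasp_force: 30.0
```

```bash
python3 -c "
from h import *
plan((525.5,41,115),2.5);o=get_obs();print(o['moment'],o['grasp_force'])"
```

```text
t 13.0 pos [525.3  40.7 114.7] tilt [-0.0004 -0.    ] yang 2.11 q6 0.02 F [-0.4 -0.8  1.5] w 30.5 shift cm [ 0.03  0.02 -0.03] turn -0.39
[-0.10979135  0.23891071  0.03673475] 30.000085830688477
```

Well centred, with full grip and no side force. Turning 5° per row.

Call:
{"op": "move_arm", "data": {"rows": [[0,0,0,5,0],[0,0,0,5,0],[0,0,0,5,0],[0,0,0,5,0],[0,0,0,5,0],[0,0,0,5,0],[0,0,0,5,0],[0,0,0,5,0],[0,0,0,5,0],[0,0,0,0,0]]}}

```text
t: 14.25
ee_pos: [523.3, 40.6, 114.6]
orientation: [-2.879, -1.254, 0.006]
ft_force: [-6.8, -0.7, 7.9]
width: 30.2
grasp_force: 30.0
```

```bash
python3 -c "
from h import *
plan((525.5,41,115),-87.5);o=get_obs();print(o['moment'],o['grasp_force'],o['width'])"
```

```text
t 14.25 pos [523.3  40.6 114.6] tilt [-0.0043 -0.0004] yang -42.92 q6 0.8 F [-6.8 -0.7  7.9] w 30.2 shift cm [ 0.18  0.13 -0.04] turn 44.58
[-0.12352333  1.40124793  0.12132257] 30.0045445561409 30.207997217867465
```

Call:
{"op": "move_arm", "data": {"rows": [[0,0,0,5,0],[0,0,0,5,0],[0,0,0,5,0],[0,0,0,5,0],[0,0,0,5,0],[0,0,0,5,0],[0,0,0,5,0],[0,0,0,5,0],[0,0,0,5,0],[0,0,0,3,0]]}}

```text
t: 15.5
ee_pos: [521.8, 42.1, 114.6]
orientation: [-3.14, 0.029, 0.012]
ft_force: [-13.2, 8.3, 13.5]
width: 29.9
grasp_force: 30.0
```

```bash
python3 -c "
from h import *
plan((525.5,41,115),-87.5);o=get_obs();print(o['moment'],o['grasp_force'],o['width'])"
```

```text
t 15.5 pos [521.8  42.1 114.6] tilt [-0.0074  0.0019] yang -91.04 q6 1.64 F [-13.2   8.3  13.5] w 29.9 shift cm [ 0.37  0.1  -0.04] turn -3.54
[1.63809416 2.34709004 0.00722425] 30.01789927482605 29.942449333108144
```

Call:
{"op": "move_arm", "data": {"rows": [[0,0,0,0,45],[0,0,0,0,60],[0,0,0,0,100],[0,0,0,0,100],[0,0,-4,0,100],[0,0,-4,-10,100],[0,0,-4,-10,100],[0,0,0,-10,100]]}}

```text
t: 16.5
ee_pos: [527.6, 40.7, 238.1]
orientation: [3.037, 0.798, 0.01]
ft_force: [0.7, -0.0, -0.5]
width: 87.7
grasp_force: 0.0
```

Call:
{"op": "move_arm", "data": {"rows": [[2.5,-4.3,0,0,100],[2.5,-4.3,0,0,100],[2.5,-4.3,0,0,100],[0,0,0,-10,100],[0,0,0,-10,100],[0,0,0,-10,100],[0,0,0,-10,100],[0,0,0,-10,100],[0,0,0,-10,100],[0,0,0,-3.5,100]]}}

```text
t: 17.75
ee_pos: [528.2, 189.8, 234.5]
orientation: [-2.167, -2.275, 0.0]
ft_force: [0.0, -0.9, 0.1]
width: 87.6
grasp_force: 0.0
```

Run:
```python
from h import *
plan((525,41,150),2.5)
im=np.mean([optics.get_image("top").astype(float) for _ in range(4)],0); print(dial_angle(im)); print(im.mean(2)[186:206,227:247].astype(int))
cv2.imwrite("pics/t3.png",np.clip(cv2.resize(im[165:215,205:270],(780,600),interpolation=cv2.INTER_CUBIC),0,255).astype(np.uint8))
```

```text
t 17.75 pos [528.2 189.8 234.5] tilt [-0.0002 -0.0001] yang 2.79 q6 0.27 F [ 0.  -0.9  0.1] w 87.6 shift cm [-14.84  -1.04   8.46] turn 0.29
(array([524.4,  40.3, 113. ]), array([12.7, 13.1]), np.float64(-3.2))
[[170 171 180 197 189 175 181 184 184 184 184 183 189 198 191 190 197 197
  185 154]
 [157 166 185 199 203 199 202 202 201 201 202 202 202 207 206 204 203 200
  187 157]
 [168 181 200 210 216 216 213 207 200 200 201 204 205 214 218 217 210 206
  195 165]
 [177 192 210 216 219 215 201 182 170 172 175 173 181 204 215 219 217 214
  200 163]
 [172 192 215 219 216 198 167 139 123 130 139 123 133 166 189 210 218 218
  202 154]
 [167 190 216 218 205 169 124 101  97 120 134 102  90 110 138 177 204 216
  201 149]
 [161 187 213 207 184 138  93  83  95 127 141 105  79  80  91 128 175 208
  200 149]
 [152 184 210 195 153 107  83  80  94 125 137 103  79  75  72  95 148 196
  197 151]
 [148 181 206 183 127  85  79  80  86 104 112  91  78  74  67  90 149 198
  199 159]
 [155 180 203 170 113  79  78  79  80  84  87  81  78  73  64  91 154 201
  201 164]
 [159 180 202 170 112  81  80  79  79  79  80  79  77  71  59  89 152 202
  203 170]
 [159 179 204 178 118  81  73  75  79  79  79  78  75  65  60  94 155 204
  205 180]
 [167 180 205 185 132  87  64  64  74  74  73  71  65  55  67 112 166 205
  207 184]
 [177 182 210 201 160 109  75  62  59  56  54  52  51  57  83 133 186 212
  209 182]
 [183 181 213 214 188 145 109  86  62  51  52  52  69 103 135 171 206 219
  210 180]
 [191 178 212 220 210 187 161 130  99  86  89  94 122 161 193 207 218 220
  209 178]
 [196 174 207 220 220 213 203 184 158 146 146 153 173 194 214 220 221 217
  202 173]
 [192 163 194 212 218 218 215 208 198 194 193 195 201 207 214 216 214 208
  195 164]
 [168 139 172 193 199 200 199 196 193 190 189 188 188 188 188 185 181 177
  165 146]
 [139 119 139 150 153 155 154 152 151 149 148 146 145 143 139 134 131 128
  127 139]]
```

View pics/t3.png

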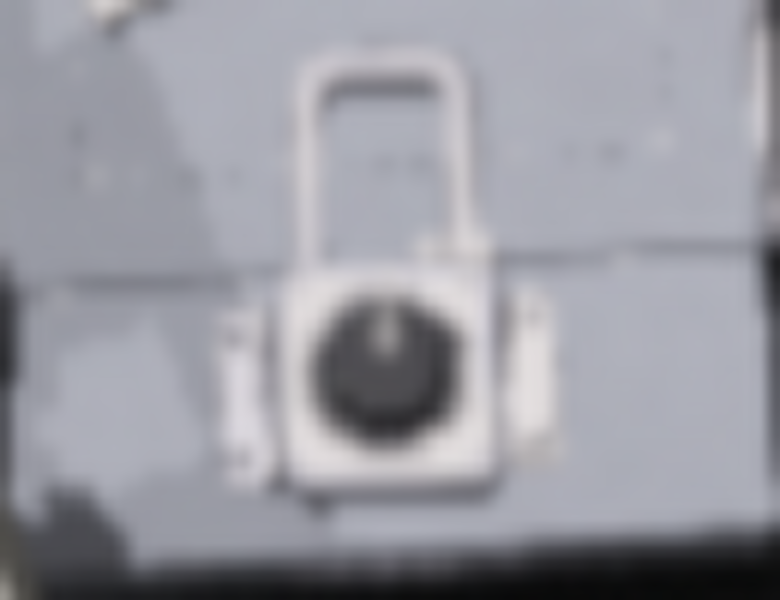

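The top crop shows the long line at the index mark on the shackle side (387,300–350), so the dial is at 0 (measured -3°). The crown bar is at about (382,65). Next I'll work out the crown grasp.

Run:
```python
from h import *
C=onz("top",(236.4,170.0),94); print(C)
print(spotter.find_in("side","crown")[:2])
plan((C[0],C[1],150),2)
im=np.mean([optics.get_image("top").astype(float) for _ in range(2)],0).mean(2); print(im[164:178,236].astype(int)); print(im[178,224:250].astype(int))
s=np.mean([optics.get_image("side").astype(float) for _ in range(2)],0).mean(2); print(proj("side",[[C[0],C[1]+d,94] for d in(-15,0,15)]));print(s[176:194,270:282].astype(int))
```

```text
[616.13065063  41.34132505  94.        ]
[{'point': [203.6, 224.9], 'conf': 0.54}, {'point': [217.5, 203.8], 'conf': 0.47}]
t 18.0 pos [528.2 189.8 234.6] tilt [-0.     -0.0001] yang 2.53 q6 0.28 F [ 0.6 -0.  -0.5] w 87.7 shift cm [-15.22   8.13   8.46] turn 0.53
[180 180 179 176 173 186 184 149 127 158 175 178 178 176]
[175 176 177 179 181 189 205 192 181 176 175 175 169 169 172 167 167 175
 188 200 173 170 176 178 179 177]
[[277.93964291 186.51823355]
 [276.19828745 185.09362578]
 [274.48582429 183.6927086 ]]
[[  9  15 122 212 247 255 255 254 253 253 253 254]
 [ 48 102 182 255 255 255 254 252 252 254 255 255]
 [130 172 120 168 226 255 252 245 254 255 255 255]
 [196 180 136 135 124 146 162 178 247 255 253 250]
 [203 158 124 126 136 143 147 139 126 138 145 206]
 [170 104 156 156 113 124 131 146 141 141 142 149]
 [207 211 245 239 188 165 157 177 125 121 133 147]
 [239 236 251 242 245 243 237 192 153 149 162 123]
 [197 178 162 148 172 236 250 231 217 216 217 149]
 [152 164 163 155 156 137 215 255 240 215 214 216]
 [217 202 174 202 200 171 156 250 255 228 211 212]
 [197 172 196 242 233 237 223 255 241 213 211 213]
 [214 197 254 255 249 234 198 187 145 166 214 213]
 [232 191 180 161 124 131  95 100 103 207 213 212]
 [126 153 164 179 176 196 154  47  52 180 214 213]
 [189 217 205 178 177 178 180  48 141 193 214 212]
 [175 170 134  60 130 131 132 137 218 214 212 211]
 [131 130 132 151 215 216 215 215 213 212 211 211]]
```

Call:
{"op": "move_arm", "data": {"rows": [[-5,2.7,0,0,45],[-5,2.7,0,0,45],[-5.1,2.7,0,0,45],[0,0,4,0,45],[0,0,4,0,45],[0,0,0,0,45],[0,0,0,0,45],[0,0,0,0,45]]}}

```text
t: 19.2
ee_pos: [617.3, 43.0, 156.7]
orientation: [2.168, 2.27, 0.004]
ft_force: [-0.2, 0.4, 1.1]
width: 39.1
grasp_force: 0.0
```

```bash
python3 -c "
from h import *
plan((615.5,41,88),2)"
```

```text
t 19.2 pos [617.3  43.  156.7] tilt [0.0032 0.0001] yang 2.63 q6 0.0 F [-0.2  0.4  1.1] w 39.1 shift cm [-0.2  -0.21  6.87] turn 0.63
```

Call:
{"op": "move_arm", "data": {"rows": [[-0.2,-0.2,2.5,0,45],[0,0,2.5,0,45],[0,0,1.7,0,45],[0,0,0,0,45],[0,0,0,0,45],[0,0,0,0,45]]}}

```text
t: 19.95
ee_pos: [614.9, 40.7, 88.8]
orientation: [2.169, 2.271, 0.002]
ft_force: [-1.2, 0.5, 0.4]
width: 39.7
grasp_force: 0.0
```

```bash
python3 -c "
from h import *
plan((615.5,41,87),2)"
```

```text
t 19.95 pos [614.9  40.7  88.8] tilt [0.0018 0.0001] yang 2.61 q6 0.0 F [-1.2  0.5  0.4] w 39.7 shift cm [0.03 0.06 0.18] turn 0.61
```

Call:
{"op": "move_arm", "data": {"rows": [[0,0,0.3,0,45],[0,0,0,0,20],[0,0,0,0,0],[0,0,0,0,0],[0,0,0,0,0],[0,0,0,0,0],[0,0,0,0,0]]}}

```text
t: 20.82
ee_pos: [614.2, 40.9, 84.7]
orientation: [-2.17, -2.271, -0.001]
ft_force: [1.1, 2.1, 0.4]
width: 8.0
grasp_force: 29.6
```

```bash
python3 -c "
from h import *
plan((615.5,41,86),2);print(get_obs()['grasp_force'])"
```

```text
t 20.82 pos [614.2  40.9  84.7] tilt [0.0003 0.0004] yang 2.6 q6 0.0 F [1.1 2.1 0.4] w 8.0 shift cm [ 0.    0.13 -0.13] turn 0.6
29.583993998821825
```

Call:
{"op": "move_arm", "data": {"rows": [[0,0.3,0,0,0],[0,0.3,0,0,0],[0,0.4,0,0,0],[0,0,0,0,0]]}}

```text
t: 21.32
ee_pos: [624.7, 41.1, 84.7]
orientation: [2.17, 2.271, 0.001]
ft_force: [1.0, 2.8, -0.1]
width: 8.0
grasp_force: 29.6
```

```bash
python3 -c "
from h import *
plan((615.5,41,86),2);print(get_obs()['grasp_force'])"
```

```text
t 21.32 pos [624.7  41.1  84.7] tilt [0.0008 0.    ] yang 2.61 q6 0.0 F [ 1.   2.8 -0.1] w 8.0 shift cm [ 0.03 -0.92 -0.13] turn 0.61
29.57649137126282
```

Sliding freely, so I'll keep pulling to the stop.

Call:
{"op": "move_arm", "data": {"rows": [[0,0.4,0,0,0],[0,0.4,0,0,0],[0,0.4,0,0,0],[0,0.4,0,0,0],[0,0.3,0,0,0],[0,0.2,0,0,0],[0,0,0,0,0]]}}

```text
t: 22.2
ee_pos: [644.9, 42.0, 84.6]
orientation: [-2.17, -2.271, 0.001]
ft_force: [-2.7, 0.7, 0.2]
width: 8.2
grasp_force: 29.8
```

```bash
python3 -c "
from h import *
plan((615.5,41,86),2);print(get_obs()['grasp_force'])"
```

```text
t 22.2 pos [644.9  42.   84.6] tilt [-0.0004 -0.0001] yang 2.61 q6 0.0 F [-2.7  0.7  0.2] w 8.2 shift cm [ 0.03 -2.95 -0.14] turn 0.61
29.75198882399127
```

Call:
{"op": "move_arm", "data": {"rows": [[0,0.1,0,0,0],[0,0.1,0,0,0],[0,0,0,0,0]]}}

```text
t: 22.58
ee_pos: [645.0, 42.0, 84.0]
orientation: [-2.168, -2.269, 0.005]
ft_force: [-8.2, 1.1, 1.0]
width: 7.8
grasp_force: 29.7
```

```bash
python3 -c "
from h import *
plan((615.5,41,86),2);print(get_obs()['grasp_force'])"
```

```text
t 22.57 pos [645.  42.  84.] tilt [-0.0044 -0.0003] yang 2.61 q6 0.0 F [-8.2  1.1  1. ] w 7.8 shift cm [ 0.03 -2.95 -0.18] turn 0.61
29.738899630028754
```

Call:
{"op": "move_arm", "data": {"rows": [[0,-0.1,0,0,0],[0,-0.1,0,0,0],[0,-0.1,0,0,0],[0,0,0,0,0],[0,0,0,0,20],[0,0,0,0,45],[0,0,0,0,45]]}}

```text
t: 23.45
ee_pos: [644.3, 41.9, 84.8]
orientation: [2.17, 2.271, 0.0]
ft_force: [-0.0, -0.4, -0.4]
width: 34.0
grasp_force: 0.0
```

```bash
python3 -c "
from h import *
plan((525,41,240),2);print(get_obs()['grasp_force'])"
```

```text
t 23.45 pos [644.3  41.9  84.8] tilt [ 0.0004 -0.0001] yang 2.61 q6 0.0 F [-0.  -0.4 -0.4] w 34.0 shift cm [  0.45 -11.91 -15.53] turn 0.61
0.0
```

Call:
{"op": "move_arm", "data": {"rows": [[0,0,-2,0,45],[0,0,-4,0,45],[0,0,-5,0,45],[0,0,-4,0,100],[5,0,0,0,100],[5,0,0,0,100],[5,0,0,0,100],[0,0,0,0,100]]}}

```text
t: 24.45
ee_pos: [637.0, 195.1, 236.2]
orientation: [2.165, 2.275, 0.003]
ft_force: [-0.1, 0.6, -0.2]
width: 85.5
grasp_force: 0.0
```

Run:
```python
from h import *
plan((523.5,41,150),2)
im=np.mean([optics.get_image("top").astype(float) for _ in range(4)],0); print(dial_angle(im))
A=cv2.resize(im[155:210,205:265],(540,495),interpolation=cv2.INTER_CUBIC); cv2.imwrite("pics/t4.png",np.clip(A,0,255).astype(np.uint8))
```

```text
t 24.45 pos [637.  195.1 236.2] tilt [0.0016 0.0009] yang 2.84 q6 0.23 F [-0.1  0.6 -0.2] w 85.5 shift cm [-14.83 -12.12   8.59] turn 0.84
(array([524.1,  39.8, 113. ]), array([13. , 13.1]), np.float64(-5.4))
```

View pics/t4.png

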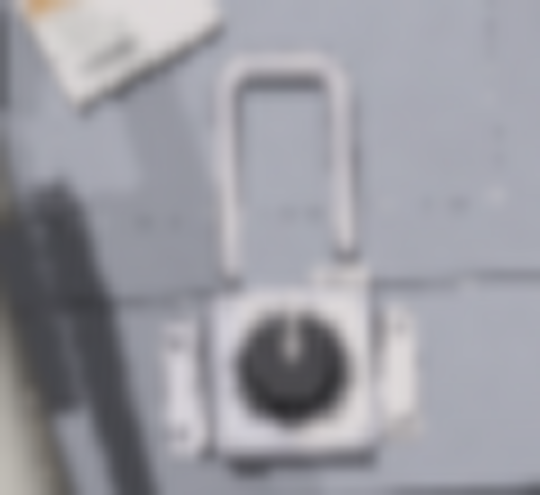

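The top crop shows the shackle drawn out. The toe end at (345,258) is clear of the eyes at (340,275), and the dial is still at 0. Now I'll grip the knob to lift the open lock level.

Call:
{"op": "move_arm", "data": {"rows": [[-3.7,-3,0,0,100],[-3.7,-3,0,0,100],[-3.7,-3,0,0,100],[-3.8,-3,0,0,100],[0,0,4,-0.8,100],[0,0,3,0,100],[0,0,0,0,100],[0,0,0,0,100],[0,0,0,0,100]]}}

```text
t: 25.78
ee_pos: [525.1, 37.4, 166.0]
orientation: [2.154, 2.285, 0.003]
ft_force: [0.7, 0.2, 0.6]
width: 88.2
grasp_force: 0.0
```

```bash
python3 -c "
from h import *
plan((525,40.5,115),2)"
```

```text
t 25.77 pos [525.1  37.4 166. ] tilt [0.0023 0.0001] yang 3.4 q6 -0.01 F [0.7 0.2 0.6] w 88.2 shift cm [ 0.31 -0.01  5.1 ] turn 1.4
```

Call:
{"op": "move_arm", "data": {"rows": [[0.3,0,2.5,1,100],[0,0,2.5,0,100],[0,0,0,0,100],[0,0,0,0,60],[0,0,0,0,42],[0,0,0,0,42],[0,0,0,0,42]]}}

```text
t: 26.65
ee_pos: [524.2, 40.5, 115.1]
orientation: [2.174, 2.267, 0.001]
ft_force: [0.8, -0.5, -0.1]
width: 51.3
grasp_force: 0.0
```

```bash
python3 -c "
from h import *
plan((525,40.5,115),2)"
```

```text
t 26.65 pos [524.2  40.5 115.1] tilt [0.0006 0.    ] yang 2.41 q6 0.01 F [ 0.8 -0.5 -0.1] w 51.3 shift cm [-0.01  0.08  0.01] turn 0.41
```

Call:
{"op": "move_arm", "data": {"rows": [[0,0,0,0,20],[0,0,0,0,0],[0,0,0,0,0],[0,0,0,0,0],[0,0,0,0,0],[0,0,0,0,0]]}}

```text
t: 27.4
ee_pos: [524.1, 40.5, 114.7]
orientation: [2.174, 2.268, 0.0]
ft_force: [0.4, -0.2, 0.1]
width: 30.3
grasp_force: 30.0
```

```bash
python3 -c "
from h import *
plan((525,40.5,115),2);o=get_obs();print(o['moment'],o['grasp_force'])"
```

```text
t 27.4 pos [524.1  40.5 114.7] tilt [ 0.0003 -0.    ] yang 2.41 q6 0.01 F [ 0.4 -0.2  0.1] w 30.3 shift cm [-0.01  0.09 -0.03] turn 0.41
[-0.06863295 -0.12679247 -0.0044572 ] 29.999894499778748
```

Call:
{"op": "move_arm", "data": {"rows": [[0,0,-0.4,0,0],[0,0,-0.6,0,0],[0,0,-1,0,0],[0,0,-1,0,0],[0,0,-1,0,0],[0,0,-1,0,0],[0,0,0,0,0]]}}

```text
t: 28.28
ee_pos: [524.6, 40.6, 165.7]
orientation: [2.173, 2.267, 0.002]
ft_force: [-0.3, -0.4, -3.5]
width: 30.4
grasp_force: 30.0
```

Run:
```python
from h import *
plan((525,40.5,275),2);o=get_obs();print(o['moment'],o['grasp_force'])
b=optics.get_image("side"); cv2.imwrite("pics/s5.png",cv2.resize(b[130:205,225:325],(800,600),interpolation=cv2.INTER_CUBIC))
```

```text
t 28.27 pos [524.6  40.6 165.7] tilt [0.0019 0.0001] yang 2.41 q6 0.01 F [-0.3 -0.4 -3.5] w 30.4 shift cm [-1.000e-02  6.000e-02 -1.093e+01] turn 0.41
[-0.06801319  0.10325958  0.01586975] 29.998948574066162
```

View pics/s5.png

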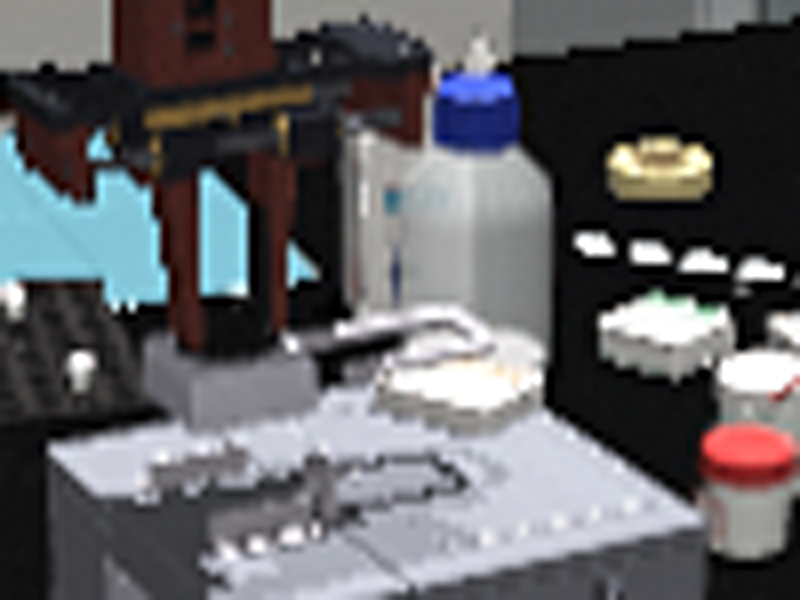

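The side crop shows the lock held level in the fingers at about (235,375), its shackle out to (490,340), and the eyes free on the box. The lid is shut. Lifting the rest of the way, gently.

Call:
{"op": "move_arm", "data": {"rows": [[0,0,-1,0,0],[0,0,-1.5,0,0],[0,0,-2,0,0],[0,0,-2,0,0],[0,0,-2,0,0],[0,0,-1.5,0,0],[0,0,-1,0,0],[0,0,0,0,0],[0,0,0,0,0],[0,0,0,0,0]]}}

```text
t: 29.58
ee_pos: [523.6, 40.5, 273.9]
orientation: [-2.174, -2.267, 0.002]
ft_force: [0.7, -0.4, -3.0]
width: 30.3
grasp_force: 30.0
```

Run:
```python
from h import *
plan((525,40.5,275),2);o=get_obs();print(o['moment'],o['grasp_force'],np.abs(o['qvel']).max())
b=optics.get_image("side"); cv2.imwrite("pics/s6.png",cv2.resize(b[115:205,225:325],(660,594),interpolation=cv2.INTER_CUBIC))
```

```text
t 29.57 pos [523.6  40.5 273.9] tilt [-0.0014 -0.0001] yang 2.41 q6 0.01 F [ 0.7 -0.4 -3. ] w 30.3 shift cm [-0.01  0.14 -0.11] turn 0.41
[-0.06160702  0.09668506  0.01398146] 29.99908536672592 0.0021731230112701696
```

View pics/s6.png

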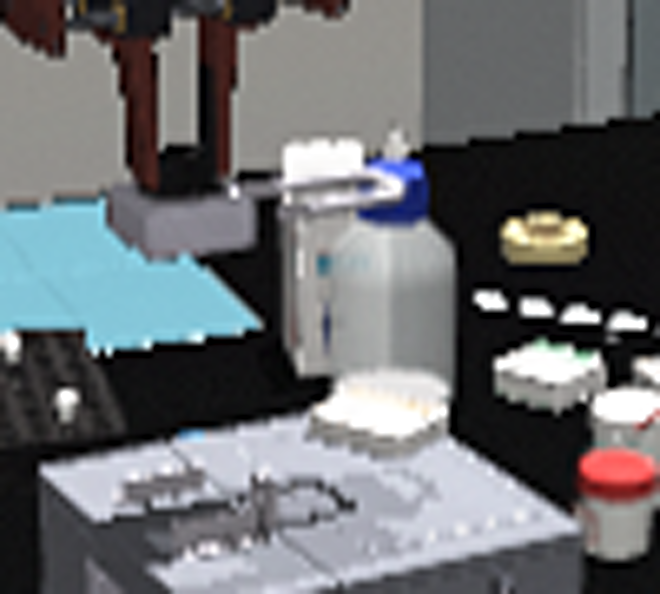

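The lock is held still at about (180,215), with its shackle out to (400,185). The underside is roughly 16 cm above the shut lid. Handing in.

```bash
python3 -c "
from h import *
print(close_job())"
```

```text
the job is handed in; nothing more can be done
None
```

The job is handed in, with no verdict returned: the padlock is open, held still by its dial about 16 cm above the shut lid, shackle pulled to its stop, and nothing else was moved; it took about 30 s.

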